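# Scoop the cleaned governor parts off the granite ledge

### The arm

A 6-joint arm with a two-finger parallel gripper is mounted at the origin on the work surface. World frame = base frame: x ahead of the robot, y to its left, z up, the work surface at z = 0. Lengths are in m, angles in rad, forces in N, time in s.
With the tool pointing down it reaches from about 0.35 to 0.85 m from the base axis. Payload 8.1 kg.
Tool frame: the origin (TCP) lies on the mounting face of the last link; the fingertips stand 186 mm ahead of it and the grasp point (between the pads) lies 167 mm ahead of it; y points along the fingers, x is the direction in which the jaws open and shut, and the axes are right-handed (so a half turn about y gives the same grasp; the last joint's range is limited). The gripper opens to 93 mm and grips with 3 to 60 N. Pads are 15 mm wide; open, the fingers measure 128 mm over their backs; the gripper's body (75 mm by 188 mm) begins 65 mm behind the grasp point.
Start: joints at [1.131, 0.13, 1.488, -0, 1.523, -0.085], TCP at [0.208, 0.563, 0.405] pointing down, gripper open.
Joint ranges: [-2.96, 2.96], [-0.89, 2.26], [0.02, 2.5], [-1.34, 4.48], [0, 2.73], [-2.66, 2.66]. Speed limits (rad/s): [2.39, 2.39, 2.79, 3.14, 3.14, 3.14].

### API

Orientations are given as a rotation vector (axis times angle).
In Python, from plant import robot, imaging gives the robot as it stands.
- The arm moves only by the shell command python3 -m inch 'ROWS' [OPENING] [FORCE]. ROWS is JSON, a list of rows, each an object of numbers: "x", "y", "z": the shift along the tool's x, y, z in mm; "twist": the turn about the tool's y in rad. In form: [{"x": .., "y": .., "z": .., "twist": ..}, ...]. A call has 1 to 12 rows; each row shifts and turns the commanded pose from where the row before left it, along the tool's axes as they then stand; what a row does not reach is not made up. A row lasts 1/10 s, in which the tool goes at most 50 mm and 8.59 degrees, less where a joint would pass 70% of its speed; a pose out of reach is approached as far as the arm can. A call with a gripper value outside its range is refused whole. OPENING is the gripper command: -1 is shut, 1 is fully open, values between are in proportion, set as the call begins (- or left out, the last holds). The fingers move at their own pace and stop on an object; FORCE is the grip in N (left out, the last holds). Time passes only in rows, so rows that do not move let the fingers close. It gives the time, the measured TCP pose, the force and the opening at its end, in the units of the state.
- robot.read_state(): the state, without advancing time (a new reading comes with each control period).
- imaging.read_camera(name): name is "scene" or "top" or "wrist"; returns a dict with "color" (480x640x3 uint8, red, green, blue), "depth" (480x640 float32, m along the optical axis (not along the pixel's ray), 0 where there is no reading), "fx", "fy", "cx", "cy" (pixels), "rvec" (rotation vector, rad) and "tvec" (3), from world to camera coordinates, as OpenCV has them; the wrist camera has in their place "tool_from_camera" (4x4, takes a point from camera to tool coordinates, whose origin is the TCP and whose axes are the tool frame's). Camera axes: x right, y down, z forward; pixel columns grow to the right and rows downward; lengths in m; the calibration is good to about 2 mm. A picture is of the moment at which its call begins: read the wrist's pose just before it.
- robot.close_job(): hands the job in, once; it reports no verdict.
The state is a dict: "t": time; "q": joint angles; "dq": joint speeds; "joint_torque": joint torques, N m; "tool_pos": TCP position; "orientation": TCP orientation; "force": force on the tool from outside, world axes, zero at the start; "wrist_torque": the same for the moment, N m; "opening": finger opening in m.
Only numpy, scipy, OpenCV 4.12 (cv2) and the standard library are available. Lean on these libraries where they do the work, as an engineer would, in place of code of your own. Each camera call takes 0.05 s, during which the arm holds its last target.

### The job

The cleaned bronze relief valve and zinc-plated yoke lie in front of the steel backstop bar and must not be touched by the gripper or arm: take the flat scoop by its bridge handle, push it along the ledge so that both parts are driven against the backstop and ride up into the pan, lift them clear, and set the loaded scoop down gently and level in the middle of the raised stand, both parts still in it, and let go. Leave the other things on the ledge where they are.

Things in the scene. Friction and masses are not known exactly. Their poses are not given: they have to be found in the camera images.
- scoop: Loose flat steel scoop, 0.4 kg, flat on the ledge, lip roughly towards the backstop. Origin: underside, mid width; +x to the open lip, +z up. Floor 196 mm wide (y), 3.5 mm thick, x = -60 to +34 mm, then a wedge thinning to a sharp lip at x = +65 mm. Back wall at x = -60 mm, 28 mm high; side walls 3 mm thick, 22 mm high, to x = +45 mm; 190 mm inside.
- scoop_handle (a point): Centre of the scoop's black bridge handle, at (-25, 0, 85) mm in the scoop's frame: a straight flat-sided bar along y right across the pan, 16 mm thick (x), 24 mm tall (z), 196 mm long, on two end posts; 70 mm of free space below it for the parts.
- scoop_lip (a point): Middle of the scoop's front lip edge, at (65, 0, 0) mm in the scoop's frame.
- relief_valve: Bronze T-shaped relief valve lying flat, loose, 0.18 kg nominal: main barrel 60 mm long along its y, 26 mm thick, side port to its +x, 44 mm overall in x, round undersides. Origin: on its underside at the middle of this 44 x 60 mm footprint. It does not roll. Lies on the ledge in front of the backstop. Not to be touched by the gripper.
- yoke: Zinc-plated U-shaped yoke of 20 mm round bar lying flat, loose, 0.16 kg nominal, 50 mm (x) by 60 mm (y) overall, prongs to its +x. Origin: on its underside at the middle of this footprint. Lies beside the relief valve in front of the backstop, either one on either side. Not to be touched by the gripper.
- backstop: Fixed dark steel bar, polished and slippery (friction about 0.3), standing on the ledge, 20 mm thick (x), 340 mm long (y), 45 mm high. Origin: under its centre. Its working face is the plane x = +10 mm; the two parts lie in front of that face (+x side), their centres 45 to 70 mm from the origin in x and 38 to 46 mm either side of y = 0. Driving both parts up the scoop's lip against it takes a few N with brief peaks to 30 N, the lip kept lightly down on the ledge.
- stand_top (a point): Centre of the flat top of the fixed raised stand, a 180 x 180 mm aluminium plate whose top is 50 mm above the ledge; z up, x along one side.
- snubber: Bystander: loose copper pressure snubber standing upright, 30 mm diameter, 78 mm high, about 165 mm from the backstop's centre line, beyond the scoop's path. Origin under its centre.
- coupling: Bystander: loose hexagonal steel coupling, 40 mm across corners, 45 mm high, standing about 165 mm to the other side. Origin under its centre.
- transducer: Bystander: loose black cylindrical position transducer lying on two feet, 215 mm long along its y, 46 mm high, far side of the ledge.
Not all that is in view belongs to the job. Leave any green look-alike of the scoop alone.

How it is judged:
On the way, in this order (a step that is already met when the one before it is completed fails the run):
1. both parts are in the pan of the scoop, whose lip is within 60 mm of the backstop's face (x of relief_valve in the frame of scoop between -0.06 and 0.055 m and y of relief_valve in the frame of scoop between -0.09 and 0.09 m and z of relief_valve in the frame of scoop between -0.003 and 0.03 m and x of yoke in the frame of scoop between -0.06 and 0.055 m and y of yoke in the frame of scoop between -0.09 and 0.09 m and z of yoke in the frame of scoop between -0.003 and 0.03 m and x of scoop_lip in the frame of backstop between 0 and 0.07 m and height (world z) of scoop below 0.03 m), for 0.2 s.
2. the scoop is lifted clear, more than 60 mm above the ledge, with both parts in it (x of relief_valve in the frame of scoop between -0.06 and 0.055 m and y of relief_valve in the frame of scoop between -0.09 and 0.09 m and z of relief_valve in the frame of scoop between -0.003 and 0.03 m and x of yoke in the frame of scoop between -0.06 and 0.055 m and y of yoke in the frame of scoop between -0.09 and 0.09 m and z of yoke in the frame of scoop between -0.003 and 0.03 m and height (world z) of scoop above 0.06 m), for 0.2 s.
At the end, for the whole second after the job is handed in: The scoop, released and at rest, lies level (within 0.06 rad) on the stand's top with its origin within 35 mm horizontally of the middle, and the relief valve and the yoke both lie at rest inside its pan (x of relief_valve in the frame of scoop between -0.06 and 0.055 m and y of relief_valve in the frame of scoop between -0.09 and 0.09 m and z of relief_valve in the frame of scoop between -0.003 and 0.03 m and x of yoke in the frame of scoop between -0.06 and 0.055 m and y of yoke in the frame of scoop between -0.09 and 0.09 m and z of yoke in the frame of scoop between -0.003 and 0.03 m and horizontal distance between scoop and stand_top below 0.035 m and z of scoop in the frame of stand_top between -0.004 and 0.005 m and angle between scoop's own z axis and vertical below 0.06 rad and linear speed of each of scoop, relief_valve, yoke below 0.02 m/s); the robot touches nothing.
It fails at once if the gripper or arm touches the relief valve or the yoke (contact force between any of the fingers, the arm and relief_valve above 0.5 N or contact force between any of the fingers, the arm and yoke above 0.5 N).
It fails at once if the scoop is dropped or banged onto the stand: still faster than 0.25 m/s when less than 20 mm above it (horizontal distance between scoop and stand_top below 0.1 m and z of scoop in the frame of stand_top below 0.02 m and linear speed of scoop above 0.25 m/s).
It fails at once if a bystander (snubber, coupling or transducer) is shifted by more than 20 mm (distance of any of snubber, coupling, transducer from where it was at the start of the episode above 0.02 m).
It also fails if it takes over 69 s, if anything falls off the work surface, if the arm or the gripper's body presses on something with over 40 N, if the wrist force passes 120 N, or if a joint passes its speed limit or range.

## Working session

There is one attempt and no reset: what is moved stays moved. The work goes in short steps, Python scripts to look and compute and a shell command to move; the robot and the scene stay as the last step left them, time stands still between calls to the robot, and variables do not carry over. Pictures are saved under pics/ and viewed, and the job is handed in when it is done.

```bash
ls; mkdir -p pics; cat > h.py <<'E'
import numpy as np, cv2
from scipy.spatial.transform import Rotation as R
from plant import robot, imaging
def pts(c, T=None):
    d=c["depth"]; v,u=np.mgrid[0:480,0:640]
    P=np.stack([(u-c["cx"])/c["fx"]*d,(v-c["cy"])/c["fy"]*d,d],-1)
    if T is not None:
        P=P@T[:3,:3].T+T[:3,3]
    else:
        M=R.from_rotvec(np.ravel(c["rvec"])).as_matrix(); P=(P-np.ravel(c["tvec"]))@M
    P[d==0]=np.nan
    return P
def tool(s):
    T=np.eye(4);T[:3,:3]=R.from_rotvec(s["orientation"]).as_matrix();T[:3,3]=s["tool_pos"];return T
def get(n):
    s=robot.read_state(); c=imaging.read_camera(n)
    T=tool(s)@np.array(c["tool_from_camera"]) if n=="wrist" else None
    return c,pts(c,T),s
def save(c,f): cv2.imwrite("pics/"+f,cv2.cvtColor(c["color"],cv2.COLOR_RGB2BGR))
E
python3 - <<'E'
from h import *
for n in ["top","scene"]:
    c,P,s=get(n); save(c,n+"0.png"); np.savez("pics/"+n+"0.npz",P=P,color=c["color"])
print(s)
print(tool(s).round(3))
E
```

```text
pics
{'t': 0.05, 'q': array([ 1.13057937e+00,  1.31126430e-01,  1.48924588e+00, -4.33243948e-06,
        1.52302556e+00, -8.54121593e-02]), 'dq': array([-0.00073552, -0.00127305, -0.00160776, -0.00045181, -0.00012911,
       -0.00056261]), 'joint_torque': array([ 1.05350329e-03, -5.61780202e+01, -4.93489444e+01,  7.71142915e-02,
        3.00203240e-02, -1.12709415e-04]), 'tool_pos': array([0.20833333, 0.56242604, 0.40372625]), 'orientation': array([-1.35734632, -0.94282019,  0.94540205]), 'force': array([-0.65262543, -0.38496274, -0.23612039]), 'wrist_torque': array([ 0.02286006, -0.00567893,  0.0267944 ]), 'opening': 0.09289752214732068}
[[ 0.347 -0.001 -0.938  0.208]
 [ 0.938 -0.002  0.347  0.562]
 [-0.002 -1.     0.     0.404]
 [ 0.     0.     0.     1.   ]]
```

View pics/top0.png

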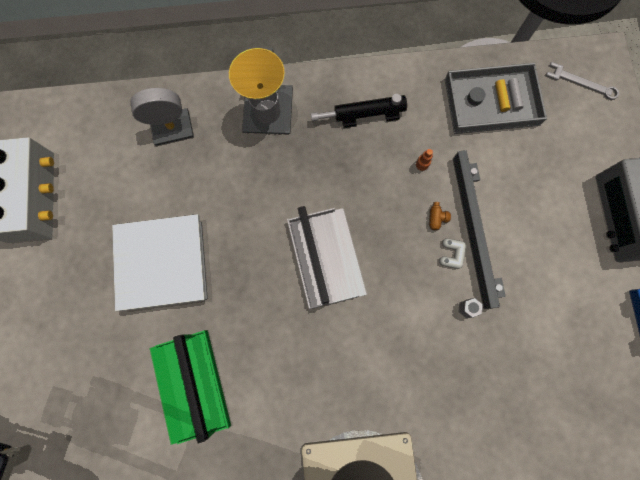

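View pics/scene0.png

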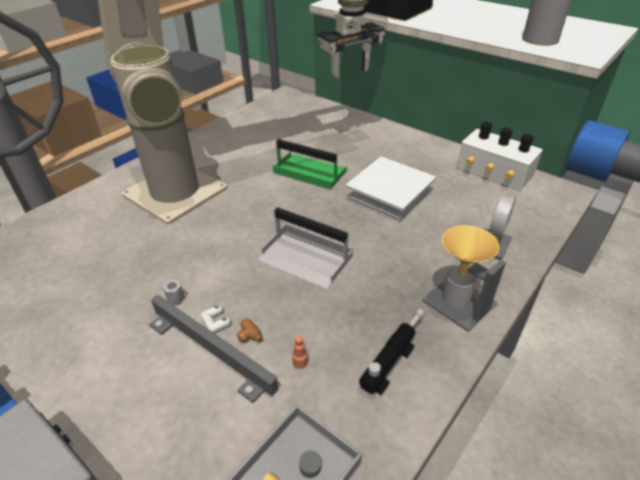

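```bash
python3 - <<'E'
from h import *
z=np.load("pics/top0.npz"); P=z["P"]; C=z["color"]
for (u,v) in [(240,350),(500,380),(230,250),(160,262),(320,255),(312,250),(475,230),(438,215),(455,253),(473,308),(425,158),(190,387)]:
    print((u,v),P[v,u].round(4),C[v,u])
hsv=cv2.cvtColor(C,cv2.COLOR_RGB2HSV)
Z=P[...,2]
def blob(name,m,roi):
    mm=np.zeros(m.shape,np.uint8); u0,v0,u1,v1=roi; mm[v0:v1,u0:u1]=m[v0:v1,u0:u1]
    n,l,st,_=cv2.connectedComponentsWithStats(mm)
    k=1+np.argmax(st[1:,4]); Q=P[l==k]; Q=Q[~np.isnan(Q[:,0])]
    (c,(w,h),a)=cv2.minAreaRect((Q[:,:2]*1000).astype(np.float32))
    b=cv2.boxPoints((c,(w,h),a))
    print(name,len(Q),"c",np.round(c,1),"wh",np.round((w,h),1),"z",np.percentile(Q[:,2],[5,50,95]).round(4)); print(b.round(0).tolist()); return Q
blob("stand",(Z>0.035)&(Z<0.065),(90,200,225,325))
blob("handle",(Z>0.08)&(Z<0.12),(270,190,380,320))
blob("scoop",(Z>0.008)&(Z<0.12),(270,190,380,320))
blob("backstop",(Z>0.036)&(Z<0.055),(445,140,515,315))
blob("valve",(Z>0.008)&(Z<0.06),(415,190,455,235))
blob("yoke",(Z>0.008)&(Z<0.06),(437,236,470,275))
blob("snub",(Z>0.01)&(Z<0.09),(410,140,438,175))
blob("coup",(Z>0.01)&(Z<0.06),(455,295,485,322))
E
```

```text
(240, 350) [0.3007 0.2199 0.0006] [133 125 114]
(500, 380) [ 0.1868 -0.3059 -0.001 ] [142 135 123]
(230, 250) [ 0.5136  0.2284 -0.0014] [128 121 112]
(160, 262) [0.4928 0.3612 0.0537] [202 201 204]
(320, 255) [4.822e-01 3.480e-02 2.000e-04] [169 164 162]
(312, 250) [0.4778 0.0495 0.0977] [51 51 50]
(475, 230) [ 0.4944 -0.2925  0.0436] [96 98 94]
(438, 215) [ 0.5385 -0.2257  0.0255] [163 106  56]
(455, 253) [ 0.4545 -0.2518  0.0153] [84 81 77]
(473, 308) [ 0.3358 -0.2611  0.0438] [106 107 104]
(425, 158) [ 0.6558 -0.207   0.063 ] [107  57  33]
(190, 387) [0.2467 0.2973 0.0974] [45 44 44]
stand 7681 c [496.2 368.8] wh [180.9 181.7] z [0.0477 0.0506 0.0533]
[[404.0, 457.0], [408.0, 276.0], [589.0, 280.0], [584.0, 462.0]]
handle 813 c [471.5  49. ] wh [195.3  16. ] z [0.0948 0.0972 0.0998]
[[374.0, 42.0], [376.0, 27.0], [569.0, 55.0], [567.0, 71.0]]
scoop 1170 c [474.3  32.3] wh [196.2 104.4] z [0.0164 0.0964 0.0995]
[[370.0, 70.0], [385.0, -33.0], [579.0, -5.0], [564.0, 98.0]]
backstop 1716 c [ 502.1 -298.6] wh [339.2  22.3] z [0.039  0.0448 0.0477]
[[332.0, -293.0], [333.0, -316.0], [672.0, -304.0], [671.0, -282.0]]
valve 395 c [ 538.4 -231.4] wh [43.9 59.5] z [0.0134 0.023  0.0271]
[[505.0, -247.0], [563.0, -259.0], [572.0, -216.0], [513.0, -204.0]]
yoke 503 c [ 455.6 -247. ] wh [49.7 59.8] z [0.0115 0.0184 0.0222]
[[420.0, -261.0], [476.0, -280.0], [492.0, -233.0], [435.0, -214.0]]
snub 234 c [ 659.9 -211. ] wh [29.5 20.3] z [0.0145 0.0462 0.0784]
[[643.0, -218.0], [661.0, -229.0], [676.0, -204.0], [659.0, -193.0]]
coup 347 c [ 337.5 -260.2] wh [34.6 39.4] z [0.0165 0.0444 0.0474]
[[315.0, -246.0], [326.0, -284.0], [360.0, -274.0], [349.0, -237.0]]
```

```bash
python3 - <<'E'
import cv2
a=cv2.imread("pics/top0.png")[190:325,270:510]; cv2.imwrite("pics/crop0.png",cv2.resize(a,None,fx=3,fy=3,interpolation=cv2.INTER_CUBIC))
E
```

```text
(no output)
```

View pics/crop0.png

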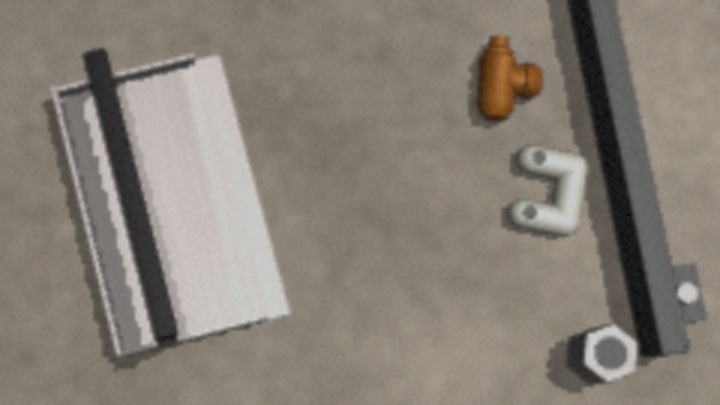

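```bash
python3 -m inch '[{"x":-10,"z":-11},{"x":-20,"z":-22},{"x":-25,"z":-27},{"x":-25,"z":-27},{"x":-25,"z":-27},{"x":-25,"z":-27},{"x":-25,"z":-27},{"x":-25,"z":-27},{"x":-25,"z":-27},{"x":-25,"z":-27},{"x":-25,"z":-27},{"x":-25,"z":-27}]' 1 40
```

```text
$[0]: bad value
```

The crop shows two candidates in the top view. One is the grey steel scoop at about (325,257), with its lip to the right facing the valve (438,215) and yoke (455,253). The other is the green look-alike at (190,387). The grey one matches the description.

```bash
python3 -m inch '[{"x":-10,"y":0,"z":-11,"twist":0},{"x":-20,"y":0,"z":-22,"twist":0},{"x":-25,"y":0,"z":-27,"twist":0},{"x":-25,"y":0,"z":-27,"twist":0},{"x":-25,"y":0,"z":-27,"twist":0},{"x":-25,"y":0,"z":-27,"twist":0},{"x":-25,"y":0,"z":-27,"twist":0},{"x":-25,"y":0,"z":-27,"twist":0},{"x":-25,"y":0,"z":-27,"twist":0},{"x":-25,"y":0,"z":-27,"twist":0},{"x":-25,"y":0,"z":-27,"twist":0},{"x":-25,"y":0,"z":-27,"twist":0}]' 1 40
```

```text
t: 1.3
tool_pos: [0.3953, 0.1926, 0.4046]
orientation: [-1.357, -0.944, 0.944]
force: [0.1, 0.7, -0.0]
opening: 0.0932
```

```bash
python3 -m inch '[{"x":-22,"y":0,"z":-24,"twist":0},{"x":-22,"y":0,"z":-24,"twist":0},{"x":-22,"y":0,"z":-24,"twist":0},{"x":-22,"y":0,"z":-24,"twist":0},{"x":-21,"y":0,"z":-25,"twist":0},{"x":0,"y":0,"z":0,"twist":-0.1},{"x":0,"y":0,"z":0,"twist":-0.1},{"x":0,"y":0,"z":0,"twist":-0.1},{"x":0,"y":0,"z":0,"twist":-0.1},{"x":0,"y":0,"z":0,"twist":-0.1},{"x":0,"y":0,"z":0,"twist":0}]'
python3 - <<'E'
from h import *
c,P,s=get("wrist"); save(c,"w1.png"); T=tool(s); print(T.round(4))
Z=P[...,2]; m=((Z>0.085)&(Z<0.11)).astype(np.uint8)
n,l,st,_=cv2.connectedComponentsWithStats(m);k=1+np.argmax(st[1:,4]);Q=P[l==k]
print(len(Q),cv2.minAreaRect((Q[:,:2]*1000).astype(np.float32)),np.median(Q[:,2]))
r=cv2.minAreaRect((Q[:,:2]*1000).astype(np.float32)); print(cv2.boxPoints(r))
E
```

```text
t: 2.4
tool_pos: [0.4704, 0.0499, 0.4044]
orientation: [-1.136, -1.316, 1.317]
force: [-0.2, 1.2, -0.3]
opening: 0.093
[[-1.459e-01 -5.000e-04 -9.893e-01  4.704e-01]
 [ 9.893e-01 -3.000e-04 -1.459e-01  4.990e-02]
 [-2.000e-04 -1.000e+00  5.000e-04  4.044e-01]
 [ 0.000e+00  0.000e+00  0.000e+00  1.000e+00]]
4415 ((472.330322265625, 46.85927963256836), (194.95616149902344, 15.954388618469238), 8.663220405578613) 0.09737929487703012
[[374.76282   40.062702]
 [377.16595   24.29034 ]
 [569.8978    53.655857]
 [567.4947    69.42822 ]]
```

View pics/w1.png

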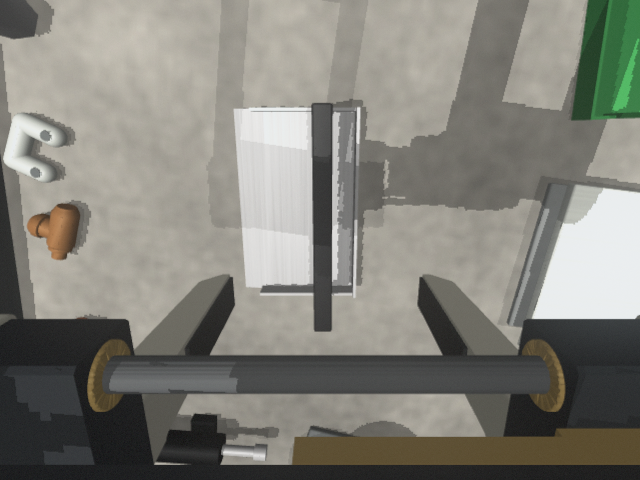

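```bash
python3 -m inch '[{"x":-2.5,"y":10,"z":-1,"twist":0},{"x":0,"y":17,"z":0,"twist":0},{"x":0,"y":20,"z":0,"twist":-0.004},{"x":0,"y":20,"z":0,"twist":0},{"x":0,"y":20,"z":0,"twist":0},{"x":0,"y":20,"z":0,"twist":0},{"x":0,"y":18,"z":0,"twist":0},{"x":0,"y":14,"z":0,"twist":0},{"x":0,"y":9,"z":0,"twist":0},{"x":0,"y":4,"z":0,"twist":0},{"x":0,"y":0,"z":0,"twist":0}]' && python3 -m inch '[{"x":0,"y":0,"z":0,"twist":0},{"x":0,"y":0,"z":0,"twist":0},{"x":0,"y":0,"z":0,"twist":0},{"x":0,"y":0,"z":0,"twist":0},{"x":0,"y":0,"z":0,"twist":0},{"x":0,"y":0,"z":0,"twist":0},{"x":0,"y":0,"z":0,"twist":0},{"x":0,"y":0,"z":0,"twist":0},{"x":0,"y":0,"z":0,"twist":0},{"x":0,"y":0,"z":0,"twist":0},{"x":0,"y":0,"z":0,"twist":0},{"x":0,"y":0,"z":0,"twist":0}]' -1 50
```

```text
t: 3.55
tool_pos: [0.4722, 0.0482, 0.2525]
orientation: [-1.135, -1.318, 1.318]
force: [-0.5, 0.4, 0.4]
opening: 0.093
t: 4.75
tool_pos: [0.4722, 0.0482, 0.2526]
orientation: [-1.135, -1.318, 1.318]
force: [0.5, -0.5, -0.5]
opening: 0.0162
```

```bash
python3 -m inch '[{"x":0,"y":0,"z":0,"twist":0.04},{"x":0,"y":0,"z":0,"twist":0.04},{"x":0,"y":0,"z":0,"twist":0.039},{"x":0,"y":0,"z":-4,"twist":0},{"x":0,"y":0,"z":-6.5,"twist":0},{"x":0,"y":0,"z":-4,"twist":0},{"x":0,"y":0.5,"z":0,"twist":0},{"x":0,"y":0,"z":0,"twist":0}]' - 60
python3 - <<'E'
from h import *
s=robot.read_state(); T=tool(s); print(T.round(4)); print(s["force"],s["wrist_torque"])
c,P,_=get("top"); save(c,"t2.png")
Z=P[...,2]
def rect(m,k):
    m=m.astype(np.uint8); n,l,st,_=cv2.connectedComponentsWithStats(m); k=1+np.argmax(st[1:,4]); Q=P[l==k]
    return cv2.minAreaRect((Q[:,:2]*1000).astype(np.float32))
c,P,_=get("wrist"); save(c,"w2.png"); Z=P[...,2]
E
```

```text
t: 5.55
tool_pos: [0.4873, 0.0486, 0.2526]
orientation: [-1.196, -1.232, 1.231]
force: [2.6, 0.4, -0.7]
opening: 0.0156
[[-3.040e-02  1.300e-03 -9.995e-01  4.873e-01]
 [ 9.995e-01 -1.000e-04 -3.040e-02  4.860e-02]
 [-1.000e-04 -1.000e+00 -1.300e-03  2.526e-01]
 [ 0.000e+00  0.000e+00  0.000e+00  1.000e+00]]
[ 2.63495398  0.36416124 -0.68769945] [ 0.11976176 -0.22098589 -0.03180146]
```

View pics/t2.png

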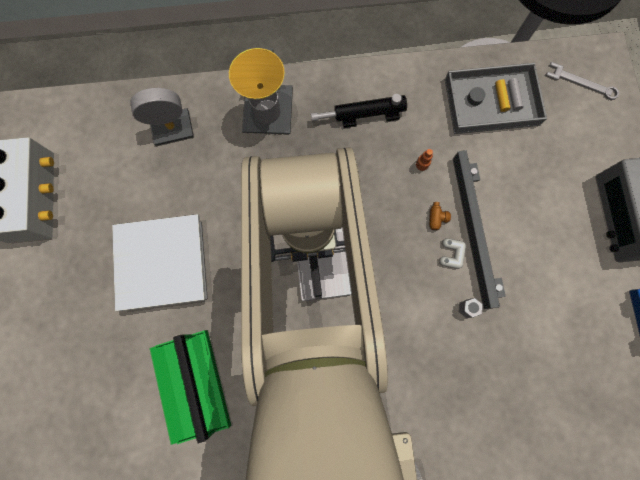

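View pics/w2.png

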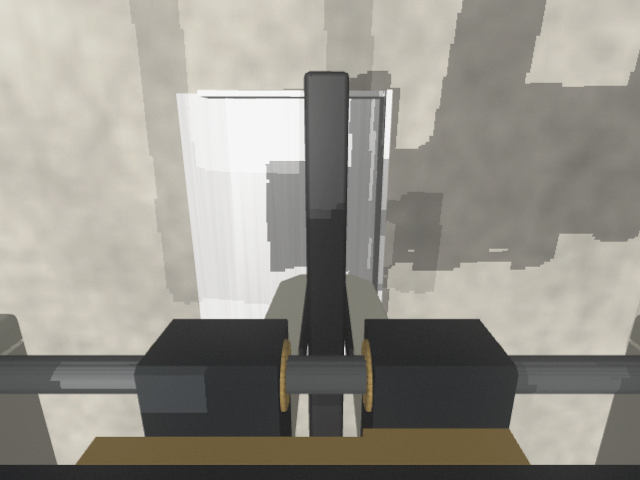

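```bash
python3 -m inch '[{"x":0,"y":0.5,"z":0,"twist":0},{"x":0,"y":0.5,"z":0,"twist":0},{"x":0,"y":0,"z":0,"twist":0}]'; python3 -m inch '[{"x":-5,"y":0,"z":0,"twist":0},{"x":-10,"y":0,"z":0,"twist":0},{"x":-10,"y":0,"z":0,"twist":0},{"x":-10,"y":0,"z":0,"twist":0},{"x":-5,"y":0,"z":0,"twist":0}]'
```

```text
t: 5.95
tool_pos: [0.4871, 0.0486, 0.2525]
orientation: [-1.196, -1.232, 1.231]
force: [-1.8, -2.0, 8.9]
opening: 0.0157
t: 6.45
tool_pos: [0.4884, 0.0088, 0.2525]
orientation: [-1.195, -1.234, 1.229]
force: [-0.1, 5.3, 7.8]
opening: 0.0157
```

```bash
python3 -m inch '[{"x":-6,"y":0,"z":0,"twist":0},{"x":-12,"y":0,"z":0,"twist":0},{"x":-12,"y":0,"z":0,"twist":0},{"x":-12,"y":0,"z":0,"twist":0},{"x":-12,"y":0,"z":0,"twist":0},{"x":-12,"y":0,"z":0,"twist":0},{"x":-12,"y":0,"z":0,"twist":0},{"x":-12,"y":0,"z":0,"twist":0},{"x":-12,"y":0,"z":0,"twist":0},{"x":-8,"y":0,"z":0,"twist":0},{"x":0,"y":0,"z":0,"twist":0}]'; python3 - <<'E'
from h import *
c,P,s=get("wrist"); save(c,"w3.png")
c,P,s=get("scene"); save(c,"s3.png")
c,P,s=get("top"); save(c,"t3.png")
print(tool(s).round(4))
E
```

```text
t: 7.55
tool_pos: [0.4917, -0.1019, 0.2525]
orientation: [-1.197, -1.232, 1.23]
force: [0.1, -1.0, 7.2]
opening: 0.0156
[[-2.990e-02  1.900e-03 -9.996e-01  4.917e-01]
 [ 9.996e-01 -8.000e-04 -2.990e-02 -1.017e-01]
 [-9.000e-04 -1.000e+00 -1.900e-03  2.525e-01]
 [ 0.000e+00  0.000e+00  0.000e+00  1.000e+00]]
```

View pics/w3.png

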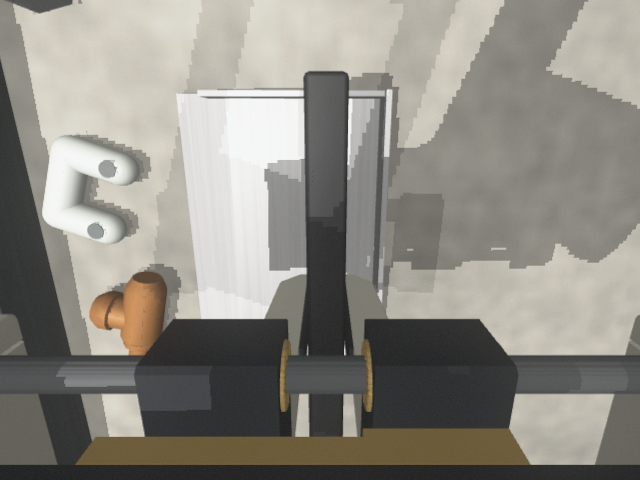

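View pics/s3.png

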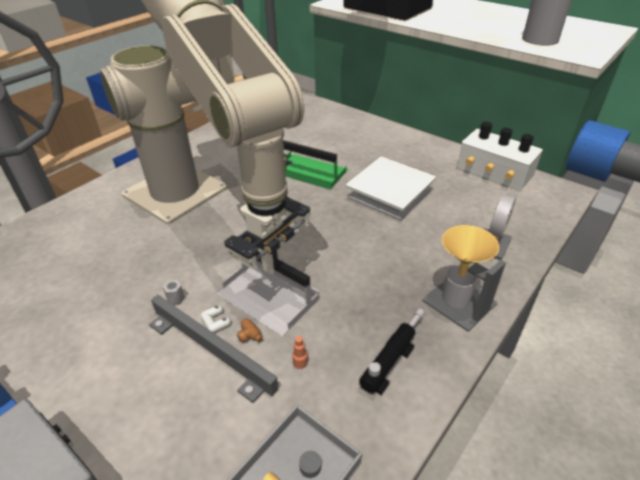

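View pics/t3.png

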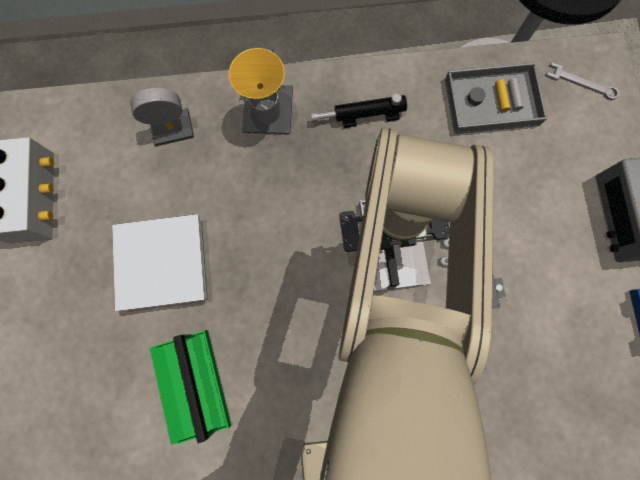

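```bash
python3 -m inch '[{"x":-4,"y":0,"z":0,"twist":0},{"x":-5,"y":0,"z":0,"twist":0},{"x":-5,"y":0,"z":0,"twist":0},{"x":-5,"y":0,"z":0,"twist":0},{"x":-5,"y":0,"z":0,"twist":0},{"x":-5,"y":0,"z":0,"twist":0},{"x":-5,"y":0,"z":0,"twist":0},{"x":-5,"y":0,"z":0,"twist":0},{"x":-5,"y":0,"z":0,"twist":0}]'; python3 - <<'E'
from h import *
c,P,s=get("wrist"); save(c,"w4.png"); print(s["force"])
E
```

```text
t: 8.6
tool_pos: [0.4931, -0.1444, 0.2525]
orientation: [-1.194, -1.234, 1.229]
force: [0.5, 7.9, 9.3]
opening: 0.0154
[0.52442872 7.85227892 9.28772783]
```

View pics/w4.png

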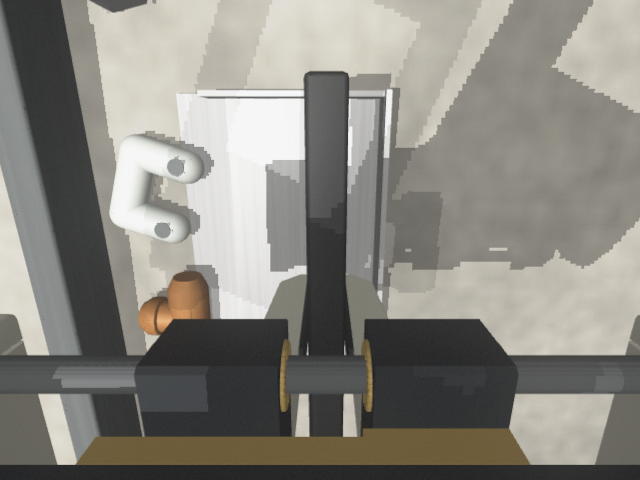

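```bash
python3 -m inch '[{"x":-5,"y":0,"z":0,"twist":0},{"x":-5,"y":0,"z":0,"twist":0},{"x":-5,"y":0,"z":0,"twist":0},{"x":-5,"y":0,"z":0,"twist":0},{"x":-5,"y":0,"z":0,"twist":0},{"x":-5,"y":0,"z":0,"twist":0}]'; python3 - <<'E'
from h import *
c,P,s=get("wrist"); save(c,"w5.png"); print(s["force"],s["tool_pos"],s["wrist_torque"])
E
```

```text
t: 9.25
tool_pos: [0.494, -0.1742, 0.2525]
orientation: [-1.194, -1.234, 1.229]
force: [-1.5, 8.9, 10.8]
opening: 0.0157
[-1.47005961  8.92362149 10.82106022] [ 0.49401526 -0.1741841   0.25247174] [1.77219607 0.19928831 0.04962551]
```

View pics/w5.png

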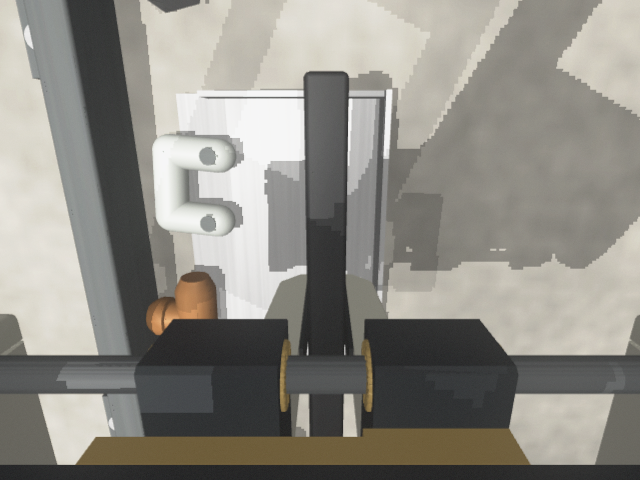

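```bash
python3 -m inch '[{"x":-5,"y":0,"z":0,"twist":0},{"x":-5,"y":0,"z":0,"twist":0},{"x":-5,"y":0,"z":0,"twist":0},{"x":-3,"y":0,"z":0,"twist":0}]'; python3 - <<'E'
from h import *
c,P,s=get("wrist"); save(c,"w6.png"); print(s["force"],s["tool_pos"],s["wrist_torque"])
c,P,s=get("scene"); cv2.imwrite("pics/s6.png",cv2.resize(cv2.cvtColor(c["color"][220:420,120:340],cv2.COLOR_RGB2BGR),None,fx=3,fy=3,interpolation=2))
E
```

```text
t: 9.7
tool_pos: [0.4946, -0.192, 0.2525]
orientation: [-1.193, -1.234, 1.229]
force: [-0.2, 12.0, 11.7]
opening: 0.016
[-0.24752075 12.00487937 11.6999169 ] [ 0.49460682 -0.19203192  0.25246844] [2.05902261 0.14134312 0.02012155]
```

View pics/w6.png

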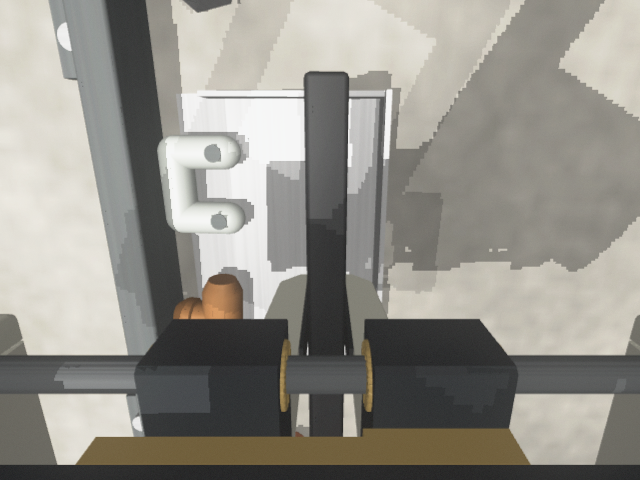

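View pics/s6.png

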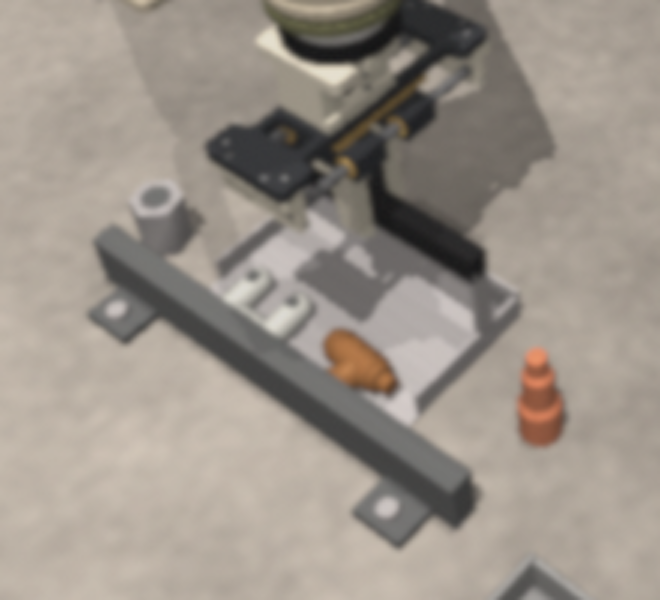

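```bash
python3 -m inch '[{"x":-2,"y":0,"z":0,"twist":0},{"x":-2,"y":0,"z":0,"twist":0},{"x":-1,"y":0,"z":0,"twist":0}]'; cat > chk.py <<'E'
from h import *
import sys
def chk(tag,cams=("wrist","scene")):
    for n in cams:
        c,P,s=get(n); save(c,tag+n+".png"); T=tool(s)
        # scoop frame: x=-tool x, z=-tool y, y = z x x ; origin = grasp point(167 along tool y) - (-25,0,85)
        Rm=np.stack([-T[:3,0],np.cross(-T[:3,1],-T[:3,0]),-T[:3,1]],1)
        o=T[:3,3]+T[:3,1]*0.167-Rm@np.array([-.025,0,.085])
        Q=(P-o)@Rm
        hsv=cv2.cvtColor(c["color"],cv2.COLOR_RGB2HSV); 
        box=(Q[...,0]>-.058)&(Q[...,0]<.1)&(abs(Q[...,1])<.093)&(Q[...,2]>0.009)&(Q[...,2]<.035)
        br=box&(hsv[...,1]>100)
        wh=box&(hsv[...,1]<60)&(hsv[...,2]>110)
        for nm,m in(("valve",br),("yoke",wh)):
            q=Q[m]; 
            if len(q)<20: print(n,nm,len(q)); continue
            print(n,nm,len(q),"xyz lo",(np.percentile(q,2,axis=0)*1000).round(0),"hi",(np.percentile(q,98,axis=0)*1000).round(0))
    print("force",s["force"].round(1),"tcp",s["tool_pos"].round(4),"scoop o",o.round(4), "t",s["t"], "op",round(s["opening"],4))
chk(*sys.argv[1:2])
E
python3 chk.py c7
```

```text
t: 10.1
tool_pos: [0.4948, -0.1968, 0.2525]
orientation: [-1.193, -1.234, 1.229]
force: [-0.0, 12.4, 12.0]
opening: 0.0154
wrist valve 1785 xyz lo [26. 17. 14.] hi [68. 40. 29.]
wrist yoke 6555 xyz lo [-58. -74.  13.] hi [ 67. -16.  28.]
scene valve 291 xyz lo [32. 22. 14.] hi [59. 76. 29.]
scene yoke 353 xyz lo [-57. -70.  10.] hi [58. 78. 25.]
force [-0.9 10.6 11.2] tcp [ 0.4948 -0.1969  0.2525] scoop o [ 4.959e-01 -2.211e-01  4.000e-04] t 10.15 op 0.0156
```

```bash
python3 -m inch '[{"x":-1,"y":0,"z":0,"twist":0},{"x":-0.5,"y":0,"z":0,"twist":0},{"x":0,"y":0,"z":0,"twist":0},{"x":0,"y":0,"z":0,"twist":0}]'; python3 -m inch '[{"x":0.5,"y":0,"z":0,"twist":0},{"x":1,"y":0,"z":0,"twist":0},{"x":1.5,"y":0,"z":0,"twist":0},{"x":2,"y":0,"z":0,"twist":0},{"x":2,"y":0,"z":0,"twist":0},{"x":2,"y":0,"z":0,"twist":0},{"x":2,"y":0,"z":0,"twist":0},{"x":1,"y":0,"z":0,"twist":0},{"x":0,"y":0,"z":0,"twist":0}]'
python3 chk.py c8
```

```text
t: 10.6
tool_pos: [0.4948, -0.1982, 0.2525]
orientation: [-1.193, -1.235, 1.229]
force: [-0.3, 11.2, 11.1]
opening: 0.0158
t: 11.5
tool_pos: [0.4943, -0.1886, 0.2526]
orientation: [-1.198, -1.232, 1.232]
force: [1.1, -4.1, 4.6]
opening: 0.0153
wrist valve 1768 xyz lo [25. 17. 15.] hi [67. 40. 29.]
wrist yoke 6528 xyz lo [-58. -74.  13.] hi [ 66. -16.  28.]
scene valve 329 xyz lo [32. 22. 14.] hi [65. 75. 29.]
scene yoke 432 xyz lo [ 21. -69.  11.] hi [64. 76. 24.]
force [ 0.1 -5.5  5.4] tcp [ 0.4943 -0.1886  0.2526] scoop o [ 0.4957 -0.2142  0.0007] t 11.55 op 0.0153
```

View pics/c8wrist.png

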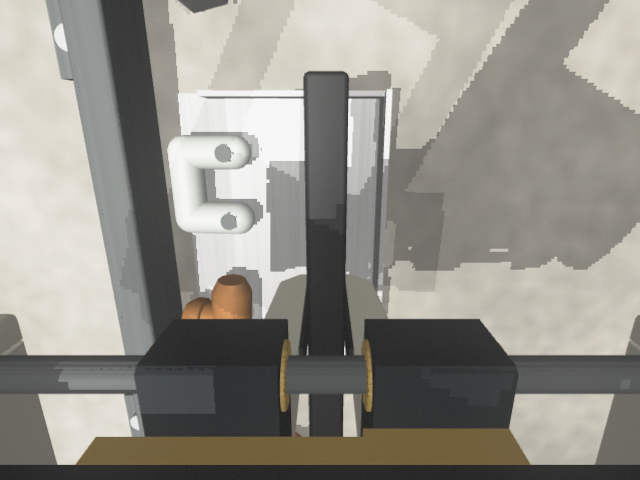

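```bash
python3 -m inch '[{"x":0,"y":-0.5,"z":0,"twist":0},{"x":0,"y":-1,"z":0,"twist":0},{"x":0,"y":-2,"z":0,"twist":0},{"x":0,"y":-3,"z":0,"twist":0},{"x":0,"y":-3,"z":0,"twist":0},{"x":0,"y":-2,"z":0,"twist":0},{"x":0,"y":-1,"z":0,"twist":0},{"x":0,"y":0,"z":0,"twist":0}]'
python3 chk.py c9
```

```text
t: 12.4
tool_pos: [0.4939, -0.1877, 0.2639]
orientation: [-1.195, -1.232, 1.231]
force: [0.7, 0.4, -7.3]
opening: 0.0153
wrist valve 1771 xyz lo [25. 17. 15.] hi [67. 40. 29.]
wrist yoke 14519 xyz lo [-57. -89.  15.] hi [97. 49. 35.]
scene valve 358 xyz lo [32. 23. 13.] hi [68. 76. 29.]
scene yoke 1091 xyz lo [ 23. -85.  10.] hi [95. 89. 34.]
force [ 0.  -0.7 -6.7] tcp [ 0.4939 -0.1877  0.2638] scoop o [ 0.4946 -0.2127  0.0118] t 12.45 op 0.0156
```

View pics/c9wrist.png

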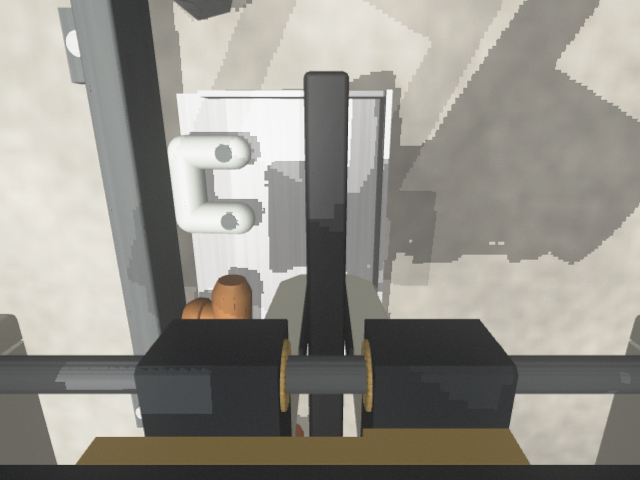

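```bash
python3 -m inch '[{"x":0,"y":-2,"z":0,"twist":0},{"x":0,"y":-4,"z":0,"twist":0},{"x":0,"y":-7,"z":0,"twist":0},{"x":0,"y":-10,"z":0,"twist":0},{"x":0,"y":-12,"z":0,"twist":0},{"x":0,"y":-13,"z":0,"twist":0},{"x":0,"y":-13,"z":0,"twist":0},{"x":0,"y":-12,"z":0,"twist":0},{"x":0,"y":-9,"z":0,"twist":0},{"x":0,"y":-6,"z":0,"twist":0},{"x":0,"y":-3,"z":0,"twist":0},{"x":0,"y":-1,"z":0,"twist":0}]'
python3 -m inch '[{"x":0,"y":0,"z":0,"twist":0},{"x":0,"y":0,"z":0,"twist":0}]'
python3 chk.py c10
```

```text
t: 13.7
tool_pos: [0.4938, -0.1877, 0.3558]
orientation: [-1.195, -1.231, 1.231]
force: [0.3, 0.1, -8.0]
opening: 0.0158
t: 13.9
tool_pos: [0.4937, -0.1876, 0.3551]
orientation: [-1.194, -1.231, 1.232]
force: [0.6, -0.2, -7.0]
opening: 0.0154
wrist valve 1713 xyz lo [25. 17. 17.] hi [66. 40. 29.]
wrist yoke 6482 xyz lo [-58. -74.  13.] hi [ 66. -16.  28.]
scene valve 398 xyz lo [32. 23. 12.] hi [68. 75. 29.]
scene yoke 551 xyz lo [-23. -69.   9.] hi [68. 76. 24.]
force [ 0.2  0.  -6.2] tcp [ 0.4937 -0.1876  0.3551] scoop o [ 0.4942 -0.2125  0.1031] t 13.95 op 0.0156
```

View pics/c10scene.png

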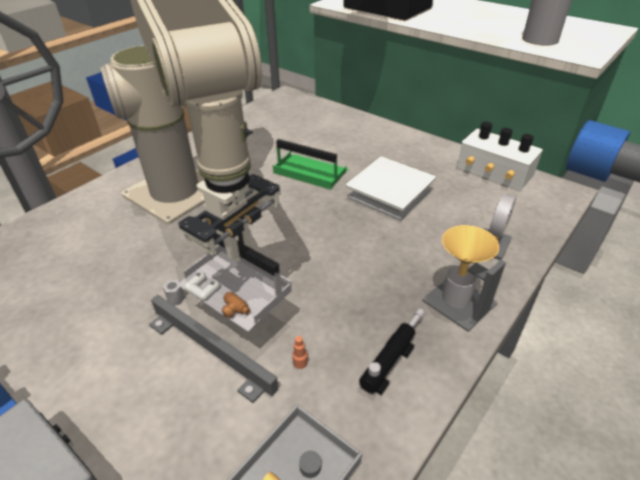

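```bash
python3 -m inch '[{"x":1,"y":0,"z":0,"twist":0},{"x":2,"y":0,"z":0,"twist":0},{"x":3,"y":0,"z":0,"twist":0},{"x":5,"y":0,"z":0,"twist":0},{"x":7,"y":0,"z":0,"twist":0},{"x":9,"y":0,"z":0,"twist":0},{"x":11,"y":0,"z":0,"twist":0},{"x":13,"y":0,"z":0,"twist":0},{"x":15,"y":0,"z":0,"twist":0},{"x":17,"y":0,"z":0,"twist":0},{"x":18,"y":0,"z":0,"twist":0},{"x":18,"y":0,"z":0,"twist":0}]'; python3 -m inch '[{"x":18,"y":0,"z":-1,"twist":0},{"x":18,"y":0,"z":-1,"twist":0},{"x":18,"y":0,"z":-1,"twist":0},{"x":18,"y":0,"z":-1,"twist":0},{"x":18,"y":0,"z":-1,"twist":0},{"x":18,"y":0,"z":-1,"twist":0},{"x":18,"y":0,"z":-1,"twist":0},{"x":18,"y":0,"z":-1,"twist":0},{"x":18,"y":0,"z":-1,"twist":0},{"x":18,"y":0,"z":-1,"twist":0},{"x":18,"y":0,"z":-1,"twist":0},{"x":18,"y":0,"z":-1,"twist":0}]'; python3 -m inch '[{"x":18,"y":0,"z":-1,"twist":0},{"x":17,"y":0,"z":-1,"twist":0},{"x":16,"y":0,"z":-1,"twist":0},{"x":15,"y":0,"z":-1,"twist":0},{"x":13,"y":0,"z":-1,"twist":0},{"x":11,"y":0,"z":-1,"twist":0},{"x":9,"y":0,"z":-1,"twist":0},{"x":7,"y":0,"z":0,"twist":0},{"x":5,"y":0,"z":0,"twist":0},{"x":3,"y":0,"z":0,"twist":0},{"x":2,"y":0,"z":0,"twist":0},{"x":0,"y":0,"z":0,"twist":0}]'
python3 chk.py c11
```

```text
t: 15.2
tool_pos: [0.4901, -0.0671, 0.3558]
orientation: [-1.195, -1.232, 1.231]
force: [0.3, 0.2, -6.7]
opening: 0.0155
t: 16.4
tool_pos: [0.4952, 0.1492, 0.3558]
orientation: [-1.195, -1.232, 1.232]
force: [0.0, -0.1, -6.4]
opening: 0.0155
t: 17.6
tool_pos: [0.4993, 0.2636, 0.3557]
orientation: [-1.195, -1.231, 1.231]
force: [1.2, -1.0, -7.2]
opening: 0.0155
wrist valve 1727 xyz lo [25. 17. 16.] hi [66. 40. 30.]
wrist yoke 6174 xyz lo [-58. -74.  15.] hi [ 66. -17.  28.]
scene valve 225 xyz lo [35. 22. 10.] hi [69. 74. 28.]
scene yoke 333 xyz lo [-58. -73.  10.] hi [68. 77. 29.]
force [ 0.4 -0.  -5.7] tcp [0.4993 0.2635 0.3557] scoop o [0.5    0.2385 0.1037] t 17.65 op 0.0161
```

View pics/c11wrist.png

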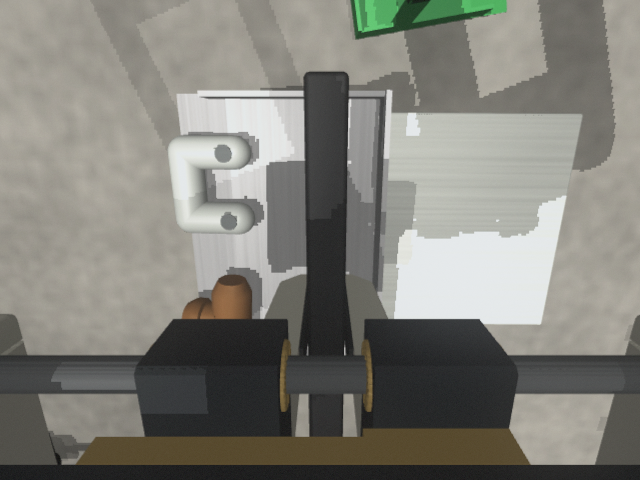

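```bash
python3 -m inch '[{"x":2,"y":0,"z":0,"twist":0},{"x":4,"y":0,"z":0,"twist":0},{"x":7,"y":0,"z":0,"twist":0},{"x":10,"y":0,"z":0,"twist":0},{"x":13,"y":0,"z":0,"twist":0},{"x":15,"y":0,"z":0,"twist":0},{"x":16,"y":0,"z":0,"twist":0},{"x":16,"y":0,"z":0,"twist":0},{"x":15,"y":0,"z":0,"twist":0},{"x":12,"y":0,"z":0,"twist":0},{"x":9,"y":0,"z":0,"twist":0},{"x":6,"y":0,"z":0,"twist":0}]'; python3 -m inch '[{"x":4,"y":0,"z":0,"twist":0},{"x":1,"y":0,"z":0,"twist":0},{"x":0,"y":0,"z":0,"twist":0},{"x":0,"y":0,"z":0,"twist":0}]'
python3 chk.py c12
```

```text
t: 18.9
tool_pos: [0.4953, 0.3895, 0.3556]
orientation: [-1.194, -1.232, 1.232]
force: [0.4, 0.3, -6.4]
opening: 0.0156
t: 19.3
tool_pos: [0.4954, 0.3932, 0.3558]
orientation: [-1.195, -1.231, 1.231]
force: [0.3, -0.3, -6.4]
opening: 0.0157
wrist valve 1685 xyz lo [25. 17. 17.] hi [66. 40. 29.]
wrist yoke 6472 xyz lo [-58. -74.  13.] hi [ 66. -16.  28.]
scene valve 193 xyz lo [37. 21. 11.] hi [69. 73. 28.]
scene yoke 285 xyz lo [-57. -71.  10.] hi [69. 75. 29.]
force [ 0.5 -0.2 -6.6] tcp [0.4954 0.3932 0.3558] scoop o [0.4962 0.3682 0.1038] t 19.35 op 0.0154
```

View pics/c12wrist.png

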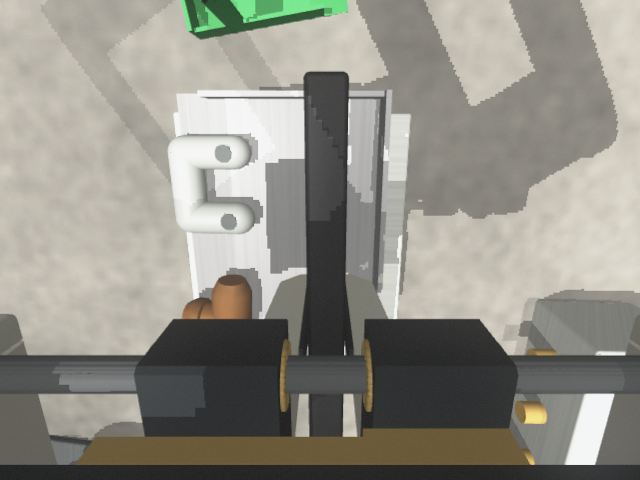

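View pics/c12scene.png

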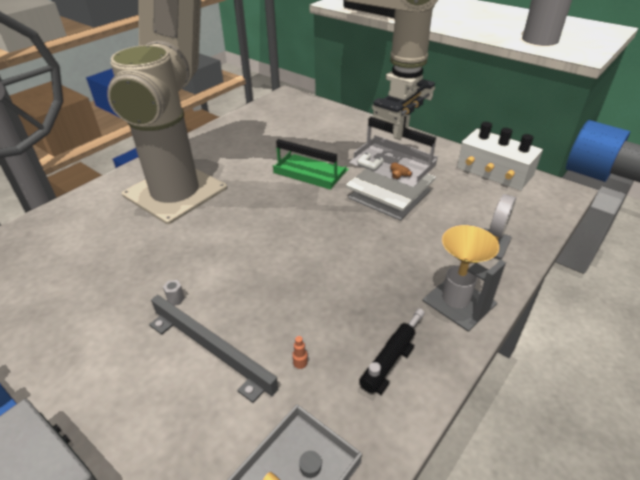

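```bash
python3 -m inch '[{"x":0,"y":1,"z":0,"twist":0},{"x":0,"y":3,"z":0,"twist":0},{"x":0,"y":5,"z":0,"twist":0},{"x":0,"y":7,"z":0,"twist":0},{"x":0,"y":8,"z":0,"twist":0},{"x":0,"y":7,"z":0,"twist":0},{"x":0,"y":5,"z":0,"twist":0},{"x":0,"y":4,"z":0,"twist":0},{"x":0,"y":3,"z":0,"twist":0},{"x":0,"y":2,"z":0,"twist":0},{"x":0,"y":1,"z":0,"twist":0},{"x":0,"y":1,"z":0,"twist":0}]';  python3 -m inch '[{"x":0,"y":1,"z":0,"twist":0},{"x":0,"y":1,"z":0,"twist":0},{"x":0,"y":1,"z":0,"twist":0},{"x":0,"y":1,"z":0,"twist":0},{"x":0,"y":0,"z":0,"twist":0}]'
```

```text
t: 20.6
tool_pos: [0.4954, 0.3937, 0.309]
orientation: [-1.195, -1.232, 1.231]
force: [0.7, -0.1, -7.2]
opening: 0.0158
t: 21.1
tool_pos: [0.4953, 0.3935, 0.3045]
orientation: [-1.195, -1.231, 1.232]
force: [0.4, 0.3, -7.4]
opening: 0.0153
```

```bash
python3 -m inch '[{"x":0,"y":0.5,"z":0,"twist":0},{"x":0,"y":0.5,"z":0,"twist":0},{"x":0,"y":0.5,"z":0,"twist":0},{"x":0,"y":0,"z":0,"twist":0}]';  python3 -m inch '[{"x":0,"y":0.5,"z":0,"twist":0},{"x":0,"y":0,"z":0,"twist":0}]'
```

```text
t: 21.5
tool_pos: [0.4953, 0.3936, 0.3032]
orientation: [-1.195, -1.231, 1.231]
force: [-0.5, 0.1, -7.2]
opening: 0.0154
t: 21.7
tool_pos: [0.4953, 0.3936, 0.3026]
orientation: [-1.195, -1.231, 1.232]
force: [0.3, -0.1, -7.2]
opening: 0.0156
```

```bash
python3 -m inch '[{"x":0,"y":0.4,"z":0,"twist":0},{"x":0,"y":0,"z":0,"twist":0}]';  python3 -m inch '[{"x":0,"y":0.4,"z":0,"twist":0},{"x":0,"y":0,"z":0,"twist":0}]'
```

```text
t: 21.9
tool_pos: [0.4953, 0.3936, 0.3026]
orientation: [-1.195, -1.232, 1.231]
force: [-0.2, 0.0, -5.0]
opening: 0.0158
t: 22.1
tool_pos: [0.4954, 0.3936, 0.3026]
orientation: [-1.195, -1.232, 1.231]
force: [-2.5, -3.2, -1.2]
opening: 0.0157
```

```bash
python3 -m inch '[{"x":0,"y":0.3,"z":0,"twist":0},{"x":0,"y":0,"z":0,"twist":0}]'; python3 -m inch '[{"x":0,"y":0,"z":0,"twist":0},{"x":0,"y":0,"z":0,"twist":0},{"x":0,"y":0,"z":0,"twist":0},{"x":0,"y":0,"z":0,"twist":0},{"x":0,"y":0,"z":0,"twist":0},{"x":0,"y":0,"z":0,"twist":0},{"x":0,"y":0,"z":0,"twist":0},{"x":0,"y":0,"z":0,"twist":0}]' 0.2 10
python3 chk.py c13
```

```text
t: 22.3
tool_pos: [0.4954, 0.3936, 0.3025]
orientation: [-1.195, -1.232, 1.231]
force: [-4.1, -3.5, 3.2]
opening: 0.0158
t: 23.1
tool_pos: [0.4953, 0.3936, 0.3016]
orientation: [-1.195, -1.231, 1.231]
force: [0.6, -0.7, 0.0]
opening: 0.0555
wrist valve 721 xyz lo [35. 17. 19.] hi [67. 41. 30.]
wrist yoke 6500 xyz lo [-58. -73.  15.] hi [66. 16. 29.]
scene valve 185 xyz lo [35. 22. 11.] hi [69. 74. 29.]
scene yoke 272 xyz lo [-58. -83.  10.] hi [69. 78. 29.]
force [-0.3  0.4 -0.6] tcp [0.4953 0.3936 0.3016] scoop o [0.4961 0.3686 0.0496] t 23.15 op 0.0558
```

View pics/c13wrist.png

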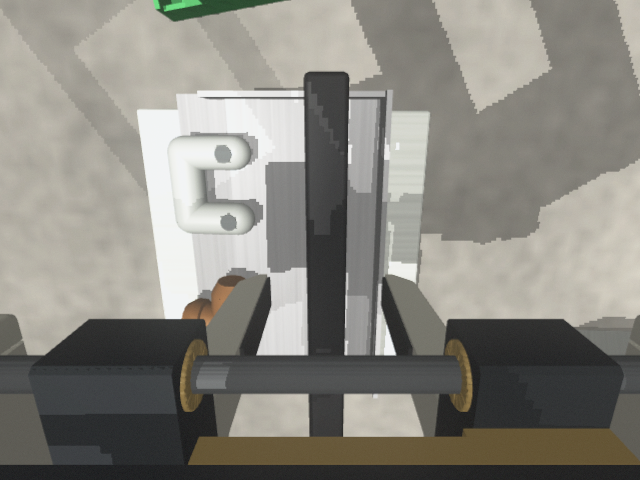

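Released: the fingers are clear of the handle on both sides. I'll retreat straight up and check.

```bash
python3 -m inch '[{"x":0,"y":-2,"z":0,"twist":0},{"x":0,"y":-5,"z":0,"twist":0},{"x":0,"y":-10,"z":0,"twist":0},{"x":0,"y":-15,"z":0,"twist":0},{"x":0,"y":-20,"z":0,"twist":0},{"x":0,"y":-20,"z":0,"twist":0},{"x":0,"y":-20,"z":0,"twist":0},{"x":0,"y":-20,"z":0,"twist":0},{"x":0,"y":-15,"z":0,"twist":0},{"x":0,"y":-8,"z":0,"twist":0},{"x":0,"y":0,"z":0,"twist":0},{"x":0,"y":0,"z":0,"twist":0}]'
python3 - <<'E'
from h import *
c,P,s=get("wrist"); save(c,"w14.png"); print(s["tool_pos"],s["force"])
Z=P[...,2]
def rc(m):
    n,l,st,_=cv2.connectedComponentsWithStats(m.astype(np.uint8));k=1+np.argmax(st[1:,4]);Q=P[l==k]
    r=cv2.minAreaRect((Q[:,:2]*1000).astype(np.float32));return r,np.median(Q[:,2]),len(Q),Q
r,z,n,Q=rc((Z>.13)&(Z<.16)&(P[...,1]>.3)); print("handle",r,z)
A=np.c_[Q[:,:2],np.ones(len(Q))]; print("tilt",np.linalg.lstsq(A,Q[:,2],rcond=None)[0][:2])
hsv=cv2.cvtColor(c["color"],cv2.COLOR_RGB2HSV)
r,z,n,_=rc((Z>.062)&(Z<.09)&(hsv[...,1]>100)&(hsv[...,0]<25)); print("valve",r,z,n)
r,z,n,_=rc((Z>.064)&(Z<.09)&(hsv[...,1]<60)&(hsv[...,2]>110)&(P[...,1]<.42)&(P[...,0]<.57)&(P[...,0]>.41)); print("yoke",r,z,n)
c,P,s=get("scene"); save(c,"s14.png")
for nm,p in (("snub",(.66,-.207)),("coup",(.3375,-.2602))):
    d=np.hypot(P[...,0]-p[0],P[...,1]-p[1])<.04
    m=d&(P[...,2]>.015); q=P[m]; print(nm,q.mean(0).round(3))
z0=np.load("pics/scene0.npz")["P"]
for nm,p in (("snub",(.66,-.207)),("coup",(.3375,-.2602))):
    d=np.hypot(z0[...,0]-p[0],z0[...,1]-p[1])<.04
    m=d&(z0[...,2]>.015); print(nm,"start",z0[m].mean(0).round(3))
E
```

```text
t: 24.4
tool_pos: [0.4953, 0.3935, 0.436]
orientation: [-1.195, -1.231, 1.232]
force: [-0.1, -0.4, -0.4]
opening: 0.0557
[0.49525215 0.39353791 0.43599514] [-0.08079002 -0.43955608 -0.41131717]
handle ((496.0621643066406, 393.7939147949219), (195.64967346191406, 16.0522518157959), 1.7363717555999756) 0.1474044753503299
tilt [-2.64440440e-05 -2.74759368e-03]
valve ((539.275146484375, 322.68817138671875), (41.228214263916016, 52.91686248779297), 85.0282974243164) 0.07691396385685462 1243
yoke ((453.31640625, 323.26556396484375), (59.79727554321289, 49.05968475341797), 2.120140314102173) 0.07095804701376462 2412
snub [ 0.669 -0.219  0.046]
coup [ 0.344 -0.266  0.037]
snub start [ 0.669 -0.22   0.046]
coup start [ 0.344 -0.266  0.037]
```

View pics/w14.png

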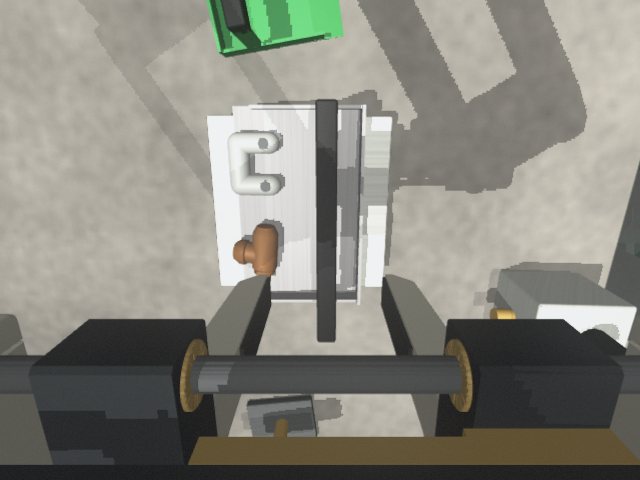

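View pics/s14.png

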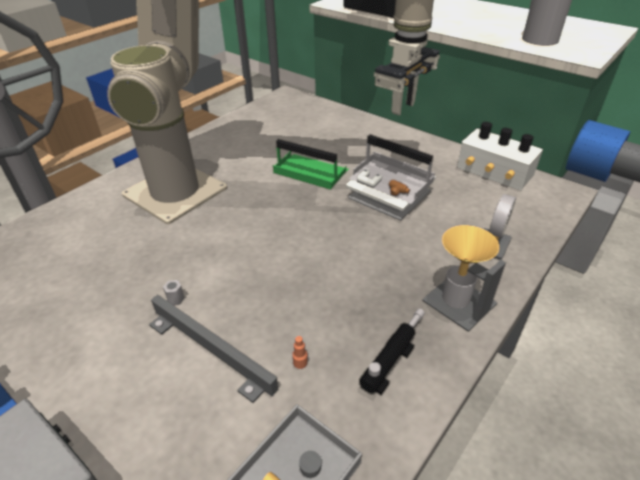

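```bash
python3 -c "
from plant import robot
print(robot.close_job())"
```

```text
the job is handed in; nothing more can be done
None
```

I gripped the grey steel scoop by its handle, squared it to the backstop and pushed both parts up the lip into the pan. I then lifted the scoop to about 103 mm, carried it to the stand, set it down slowly, let go and backed the gripper off 134 mm. The job was handed in at about 24.5 s; no verdict is reported.

**Placement:** after release, the scoop's origin was within about 1 mm of the stand's middle. The handle height agrees with the scoop sitting on the stand's top, and its tilt was about 0.003 rad.

**Parts in the pan:** the valve was at x ≈ 46 mm and the yoke at x ≈ 45 mm in the scoop's frame, so both are inside the 55 mm limit, though only by about 9 mm. They lie partly over the wedge, not deep in the pan. They did not shift between lift-off and release.

**Bystanders:** camera positions for the snubber and coupling changed by 1 mm or less. I checked the transducer only by eye in the scene picture, and it looked unmoved.

**Forces:** the wrist readings at the end of each move never passed about 17 N. No check failed. I saw no sign of the gripper or arm touching the valve or yoke; the fingers stayed about 35 mm or more above them.

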